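Add a sample plate to the stack under its lid

TASK

The lidded bottom plate in the metal cooling block is to get a second plate: take the lid off, stack the loose well plate on the bottom plate, and have the lid end up on top of the stack. Match the cut corners so that each skirt drops fully down over the one below and everything sits level; keep the well plate upright and set both pieces down gently rather than dropping them onto the stack. Leave the calculator, tube rack and pipette where they are.

Things in the scene. Friction and masses are not known exactly. Their poses are not given: they have to be found in the camera images.
- block: Dark anodised metal cooling block, fixed, 124 (local x) x 96 x 28 mm high; origin: centre of its underside. The white bottom plate is fixed in it: a flange 92 x 64 mm up to 31 mm, then a crown 84 x 56 mm up to 46 mm above the bench, with 24 grey wells on top (under the lid at first). The crown's two corners at local +x are cut off at 45 degrees (14 mm legs), the two at -x are square.
- seat (a point): Centre of the bottom plate's top face, 46 mm above the bench; axes as the block's. A piece fully down on it has its origin 7 mm below this point and its axes along these.
- plate: Loose white well plate, about 130 g, 32 mm high, 24 grey wells on top, upright on the bench, turned any way. Origin: centre of its underside, z up. Straight-sided crown 84 (local x) x 56 mm from 9 mm up to the top, the two corners at local +x cut like the bottom plate's. Below, 0 to 9 mm, a skirt 96 x 68 mm at its foot, hollow underneath to a depth of 7 mm.
- plate_top (a point): Centre of the well plate's top face, 32 mm above its origin; axes as the plate's. The lid fully down on it has its origin 7 mm below this point and its axes along these.
- plate_cut (a point): Middle of the top edge of the well plate's cut-cornered end: 42 mm along local +x, 32 mm up. Its skirt, and the lid's, has 3.8 mm of play all round as it starts over a crown, tapering to 1.2 mm when down. It goes over only with cut corners above cut corners; a half turn wrong, it stays up on the corners.
- lid: White lid, plain top without wells, about 60 g, 24 mm high; at first resting loose, fully down and matched, on the bottom plate, origin 39 mm above the bench. Origin: centre of its underside, z up. Shape as the well plate's: crown 84 (local x) x 56 mm from 9 to 24 mm up, two cut corners at local +x, same skirt. It may be put on free bench, or on the loose plate, meanwhile.
- lid_cut (a point): Middle of the top edge of the lid's cut-cornered end: 42 mm from its centre along its local +x, 24 mm up.
- calculator: Bystander: black desk calculator lying flat, 130 mm (local x) x 78 mm x 14 mm; origin at the centre of its underside.
- tube_rack: Bystander: grey rack with ten capped tubes, 140 mm (local x) x 70 mm, 69 mm high; origin at the centre of its underside.
- pipette: Bystander: hand pipette lying on the bench, 255 mm long along local x (from -128 to +128 mm), up to 45 mm wide, 25 mm high; origin at mid-length on the bench.
Not all that is in view belongs to the job. What is shaped like the plate but purple is not meant.

How it is judged (in metres and radians):
On the way, in this order (a step that is already met when the one before it is completed fails the run):
1. The lid is off the bottom plate, its centre at least 60 mm aside (horizontal distance between lid and seat above 0.06 m), for 0.2 s.
2. The well plate is fully down on the bottom plate, cut corners matched (x of plate in the frame of seat between -0.0025 and 0.0025 m and y of plate in the frame of seat between -0.0025 and 0.0025 m and z of plate in the frame of seat between -0.009 and -0.0055 m and x of plate_cut in the frame of seat above 0.037 m and angle between the x axis of plate and the x axis of seat, either way round below 0.07 rad and angle between plate's own z axis and vertical below 0.03 rad), for 0.2 s.
At the end, for the whole second after the job is handed in: Well plate down on the bottom plate and lid down on the well plate: each within 2.5 mm of centred, underside 5.5 to 9 mm below the top face beneath it (7 is home), cut corners over cut corners, within 0.07 rad in direction and 0.03 rad of level, both at rest (all of step 2 and x of lid in the frame of plate_top between -0.0025 and 0.0025 m and y of lid in the frame of plate_top between -0.0025 and 0.0025 m and z of lid in the frame of plate_top between -0.009 and -0.0055 m and x of lid_cut in the frame of plate_top above 0.037 m and angle between the x axis of lid and the x axis of plate_top, either way round below 0.07 rad and angle between lid's own z axis and vertical below 0.03 rad and linear speed of each of plate, lid below 0.02 m/s); the robot touches nothing.
It fails at once if The well plate or the lid is dropped onto the stack: falling, untouched by the fingers, faster than 0.5 m/s (about 13 mm of fall) within 30 mm of the stack's centre ((horizontal distance between plate and seat below 0.03 m and linear speed of plate above 0.5 m/s and contact force between the fingers and plate below 0.05 N) or (horizontal distance between lid and seat below 0.03 m and linear speed of lid above 0.5 m/s and contact force between the fingers and lid below 0.05 N)).
It fails at once if The well plate is tipped more than 0.5 rad (angle between plate's own z axis and vertical above 0.5 rad).
It fails at once if The calculator, tube rack or pipette is moved more than 20 mm (distance of any of calculator, tube_rack, pipette from where it was at the start of the episode above 0.02 m).
It also fails if it takes over 72 s, if anything falls off the work surface, if the arm or the gripper's body presses on something with over 40 N, if the wrist force passes 120 N, or if a joint passes its speed limit or range.

ROBOT

A 7-joint arm with a two-finger parallel gripper is mounted at the origin on the work surface. World frame = base frame: x ahead of the robot, y to its left, z up, the work surface at z = 0. Lengths are in m, angles in degrees, forces in N, time in s.
With the tool pointing down it reaches from about 0.35 to 0.775 m from the base axis. Payload 3.1 kg.
Tool frame: the origin (TCP) lies on the centre line of the jaws, within the pads' length; the fingertips stand 17 mm ahead of it and the grasp point (between the pads) lies 2 mm behind it (robot.tip_reach is the distance from the TCP to the fingertips, in m); z points along the fingers, y is the direction in which the jaws open and shut (so a half turn about z gives the same grasp; the last joint's range is limited). The gripper opens to 85 mm and grips with 20 to 120 N. Pads are 22 mm wide; open, the fingers measure 114 mm over their backs; the gripper's body (76 mm by 85 mm) begins 54 mm behind the grasp point. The pads swing forward as they close: fully open they stand 13 mm farther back than shut.
Start: joints at [-69.54, 17.813, 0.802, 86.603, -0.252, 75.585, -1.558], TCP at [0.214, 0.507, 0.221] pointing down, gripper open.
Joint ranges: [-154.91, 154.91], [-16.99, 109.72], [-72.82, 74.43], [7.12, 147.25], [-82.49, 262.49], [11.32, 116.49], [-174.64, 174.64]. Speed limits (degrees/s): [159.86, 159.86, 180, 180, 180, 180, 180].

INTERFACE

Orientations are given as [roll, pitch, yaw] about the fixed x, y, z axes, in that order (R = Rz(yaw) Ry(pitch) Rx(roll)).
In Python, from station import robot, fingers, vision, workorder, recognise gives the robot as it stands. Calls block until the motion is done:
- robot.move_to(position, orientation): joint-space move of the TCP to a pose.
- robot.line_to(position, orientation=None, velocity=0.15, f_stop=None): straight line of the TCP; orientation=None keeps the orientation; velocity is the mean speed in m/s. With f_stop (N) it stops when the force on the tool has changed by that much, and returns True; else False.
- robot.move_j(angles): joint-space move.
- fingers.gripper_to(opening, force=None): opening from 0.0 (shut) to 1.0 (fully open); force is the grip in N (None keeps the last); returns when the fingers have stopped.
- robot.pause(seconds).
- robot.inverse_kinematics(position, orientation): joint angles nearest the present ones, or None.
- vision.grab_frame(name): name is "scene" or "top" or "wrist"; returns the picture (480x640x3 uint8, red, green, blue); there is no depth.
- vision.calibration(name): a dict with "mtx" (3x3 intrinsics, pixels), "k1" (the pictures are not rectified: a ray, as slopes to the right and down, at radius r is drawn at 1 + k1 r^2 times it, then the intrinsics apply), "extrinsics" (4x4, takes a point from world to camera coordinates); the wrist camera has in their place "T_tool_cam" (4x4, takes a point from camera to tool coordinates, whose origin is the TCP and whose axes are the flange's). Camera axes: x right, y up, looking along -z (the intrinsics and any distortion apply to the point x, -y, -z); pixel columns grow to the right and rows downward; lengths in m; the calibration is good to about 2 mm. A picture is of the moment at which its call begins: read the wrist's pose just before it. calibration takes no time and is no camera call.
A pose or a line that the arm cannot do raises robot.PlanningError and nothing moves.
- workorder.close_job(): hands the job in, once; it reports no verdict.
Trained networks look in the newest picture that a camera, given by its name, has taken for a name from the list of things; names that differ only in an ending like _2 or _b are one class to them, and where a whole thing is asked for, a point or a joint stands for the part that bears it (a point fixed in the world has none). Each returns a list of dicts, best first, with "p" (0 to 1); they miss things now and then, are a little off and sometimes report something else, mostly with a low value. They report only what shows in the picture. A call takes as long as a camera call. They do not tell look-alikes from the thing itself.
- recognise(label, camera): "rect" ([centre column, centre row, width, height] in pixels, round what is visible of it).
Readings, each from a call of its own:
- robot.current_time_s(): time.
- robot.current_joint_positions(): joint angles.
- robot.current_dq(): joint speeds.
- robot.current_joint_torque(): joint torques, N m.
- robot.current_tool_pos(): TCP position.
- robot.current_eef_rot(): TCP orientation.
- robot.current_contact_force(): force on the tool from outside, world axes, zero at the start.
- robot.current_torque(): the same for the moment, N m.
- robot.current_finger_gap(): opening from 0.0 (shut) to 1.0 (fully open).
Only numpy, scipy, OpenCV 4.12 (cv2) and the standard library are available. Lean on these libraries where they do the work, as an engineer would, in place of code of your own. Each camera call takes 0.05 s, during which the arm holds its last target.

## Working session

There is one attempt and no reset: what is moved stays moved. The work goes in short steps, each a Python script; the robot and the scene stay as the last script left them, time stands still between calls to the robot, and variables do not carry over. Pictures are saved under pics/ and viewed, and the job is handed in when it is done.

```bash
ls; mkdir -p pics; python3 - <<'E'
from station import robot, fingers, vision, workorder, recognise
import cv2
for n in ("scene","top"):
    im=vision.grab_frame(n); cv2.imwrite(f"pics/{n}0.png",im[:,:,::-1])
    c=vision.calibration(n); print(n,c)
    for l in ("block","plate","lid","calculator","tube_rack","pipette"):
        print(l,[(round(d['p'],2),[round(x) for x in d['rect']]) for d in recognise(l,n)])
print(vision.calibration("wrist"), robot.current_time_s(), robot.current_eef_rot())
E
```

```text
pics
scene {'mtx': array([[501.73389041,   0.        , 320.14629146],
       [  0.        , 501.73389041, 241.22070409],
       [  0.        ,   0.        ,   1.        ]]), 'k1': -0.029729508940603416, 'extrinsics': array([[ 0.48719574,  0.87324026, -0.00957923, -0.30574482],
       [-0.74137904,  0.41937526,  0.52390983,  0.38689821],
       [ 0.46151644, -0.2481448 ,  0.85171987, -1.74222181],
       [ 0.        ,  0.        ,  0.        ,  1.        ]])}
block [(0.96, [382, 216, 49, 29]), (0.57, [225, 283, 33, 23])]
plate [(0.65, [226, 279, 32, 22]), (0.64, [221, 331, 31, 36])]
lid [(0.8, [383, 204, 28, 34])]
calculator [(0.92, [422, 167, 41, 33]), (0.42, [224, 281, 33, 27]), (0.4, [382, 217, 46, 34])]
tube_rack [(0.87, [138, 320, 54, 53]), (0.32, [382, 214, 48, 38])]
pipette [(0.82, [353, 290, 45, 73])]
top {'mtx': array([[585.65386158,   0.        , 313.21388214],
       [  0.        , 585.65386158, 234.96746769],
       [  0.        ,   0.        ,   1.        ]]), 'k1': 0.06635952822282692, 'extrinsics': array([[-8.82425749e-03, -9.99948400e-01,  5.03287306e-03,
        -1.24
[... 416 characters left out ...]
65, [108, 313, 40, 56]), (0.17, [528, 276, 56, 68])]
tube_rack []
pipette [(0.93, [298, 188, 18, 86])]
{'mtx': array([[337.67182141,   0.        , 323.12436629],
       [  0.        , 337.67182141, 238.43137553],
       [  0.        ,   0.        ,   1.        ]]), 'k1': -0.01418424410488858, 'T_tool_cam': array([[-1.64544860e-04,  9.49442838e-01,  3.13939915e-01,
         8.22988221e-02],
       [ 9.99999084e-01,  5.78103494e-04, -1.22421997e-03,
        -9.69836458e-04],
       [-1.34381665e-03,  3.13939426e-01, -9.49442063e-01,
        -1.51554206e-01],
       [ 0.00000000e+00,  0.00000000e+00,  0.00000000e+00,
         1.00000000e+00]])} 0.7 [1.79995314e+02 2.13602861e-03 1.57157259e+02]
```

View pictures.

View pics/top0.png

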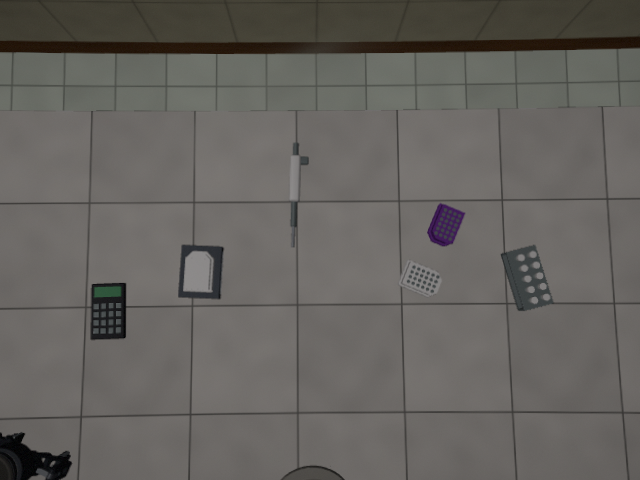

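View pics/scene0.png

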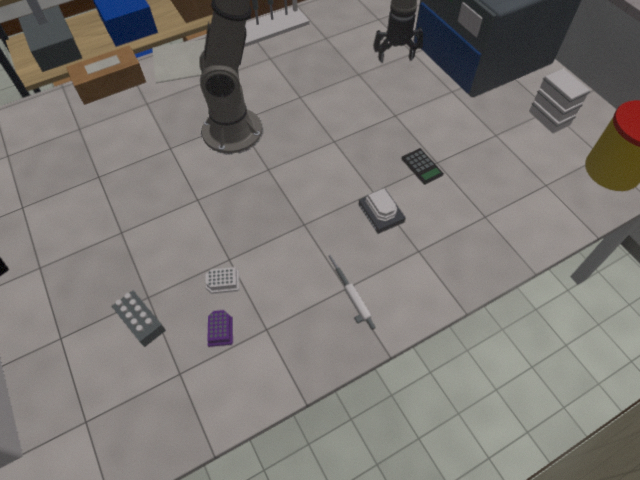

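```bash
cat > h.py <<'E'
import numpy as np, cv2
from station import robot, fingers, vision, workorder, recognise
from scipy.spatial.transform import Rotation as Ro
def campose(name,pose=None):
    c=vision.calibration(name)
    if name=="wrist":
        T=np.eye(4); p,e=pose; T[:3,3]=p; T[:3,:3]=Ro.from_euler('xyz',e,degrees=True).as_matrix()
        return c, T@np.array(c['T_tool_cam'])
    return c, np.linalg.inv(c['extrinsics'])
def pix2w(uv,z,name,pose=None):
    c,Tw=campose(name,pose); K=c['mtx']
    uv=np.atleast_2d(np.asarray(uv,float)); d=(uv-[K[0,2],K[1,2]])/[K[0,0],K[1,1]]
    s=d.copy()
    for _ in range(20): s=d/(1+c['k1']*(s**2).sum(1,keepdims=True))
    r=np.c_[s[:,0],-s[:,1],-np.ones(len(s))]@Tw[:3,:3].T; o=Tw[:3,3]
    return o+r*((z-o[2])/r[:,2])[:,None]
def w2pix(P,name,pose=None):
    c,Tw=campose(name,pose); K=c['mtx']; P=np.atleast_2d(P)
    q=(P-Tw[:3,3])@Tw[:3,:3]; s=np.c_[q[:,0]/-q[:,2],-q[:,1]/-q[:,2]]
    s=s*(1+c['k1']*(s**2).sum(1,keepdims=True)); return s*[K[0,0],K[1,1]]+[K[0,2],K[1,2]]
def wrist(fn):
    pose=(np.array(robot.current_tool_pos()),np.array(robot.current_eef_rot()))
    im=vision.grab_frame("wrist"); cv2.imwrite(fn,im[:,:,::-1]); np.savez(fn+'.npz',p=pose[0],e=pose[1])
    return im,pose
def load(fn):
    d=np.load(fn+'.npz'); return cv2.imread(fn),(d['p'],d['e'])
E
python3 - <<'E'
from h import *
im=cv2.imread('pics/top0.png')
a=cv2.resize(im[200:330,370:500],None,fx=4.5,fy=4.5,interpolation=cv2.INTER_CUBIC)
cv2.imwrite('pics/crop1.png',a)
print("block/lid",pix2w([201,272],.063,'top'),"A",pix2w([420,279],.032,'top'),"B",pix2w([446,225],.032,'top'))
print("calc,pip,rack",pix2w([[108,313],[298,188]],.01,'top'),pix2w([138,320],.035,'scene'))
E
```

```text
block/lid [[0.546455   0.25189933 0.063     ]] A [[ 0.52701574 -0.25672353  0.032     ]] B [[ 0.65435318 -0.32187099  0.032     ]]
calc,pip,rack [[0.45499889 0.47737512 0.01      ]
 [0.75067711 0.02916351 0.01      ]] [[ 0.54233666 -0.5099295   0.035     ]]
```

View pics/crop1.png

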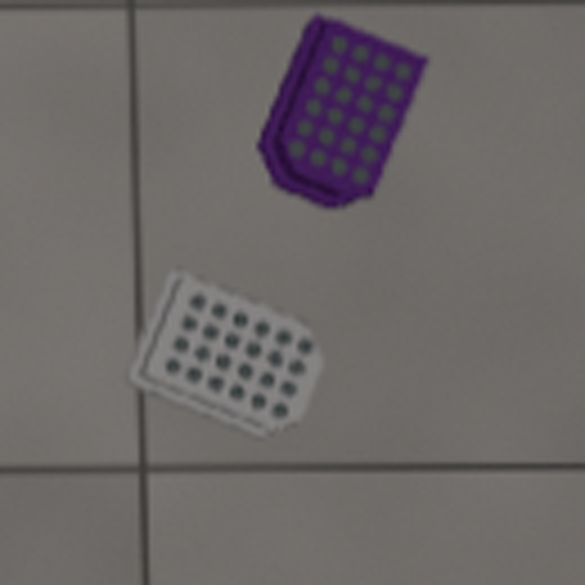

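The candidates for "plate" are white with wells at top-image (420,279) and scene (222,279), and purple at (446,225) and (221,331), which is the decoy. The plain white lid is on the block at (201,272). I choose the white one at (420,279): the crop shows wells and cut corners pointing right and slightly down, so its yaw is about -112°. The lid's cut corners face up, so its yaw is about 0°.

```bash
python3 - <<'E'
from h import *
for y1,y2 in ((0,-112),(180,68),(0,68),(180,-112)):
    for p,y in (((.546,.252,.163),y1),((.546,.252,.08),y1),((.47,.07,.04),y1),((.527,-.257,.132),y2),((.527,-.257,.04),y2)):
        q=robot.inverse_kinematics(p,[180,0,y]); print(y,None if q is None else np.round(q,0))
robot.move_to([.546,.252,.17],[180,0,180])
im,pose=wrist('pics/w1.png'); print(pose,robot.current_time_s(),robot.tip_reach)
print(recognise('lid','wrist'))
E
```

```text
0 [ -50.   29.   35.   84.  -17.   72. -103.]
0 [ -49.   33.   34.   90.  -20.   63. -100.]
0 [-41.  24.  38. 113. -19.  50. -83.]
-112 [ -16.   39.   64.   90.  -36.   74. -148.]
-112 [ -16.   47.   64.   96.  -45.   68. -142.]
180 [-34.  26.  11.  84.  -5.  71.  68.]
180 [-33.  30.  10.  90.  -6.  61.  68.]
180 [-29.  21.  22. 112. -11.  49.  89.]
68 [-14.  36.  59.  90. -32.  72.  28.]
68 [-14.  45.  61.  96. -42.  66.  36.]
0 [ -50.   29.   35.   84.  -17.   72. -103.]
0 [ -49.   33.   34.   90.  -20.   63. -100.]
0 [-41.  24.  38. 113. -19.  50. -83.]
68 [-14.  36.  59.  90. -32.  72.  28.]
68 [-14.  45.  61.  96. -42.  66.  36.]
180 [-34.  26.  11.  84.  -5.  71.  68.]
180 [-33.  30.  10.  90.  -6.  61.  68.]
180 [-29.  21.  22. 112. -11.  49.  89.]
-112 [ -16.   39.   64.   90.  -36.   74. -148.]
-112 [ -16.   47.   64.   96.  -45.   68. -142.]
(array([0.54509555, 0.25404172, 0.17012252]), array([ 1.79913930e+02, -3.00558046e-02, -1.79849685e+02])) 2.3083 0.017
[{'rect': [330.1, 229.7, 84.9, 114.7], 'p': 0.63}]
```

View pics/w1.png

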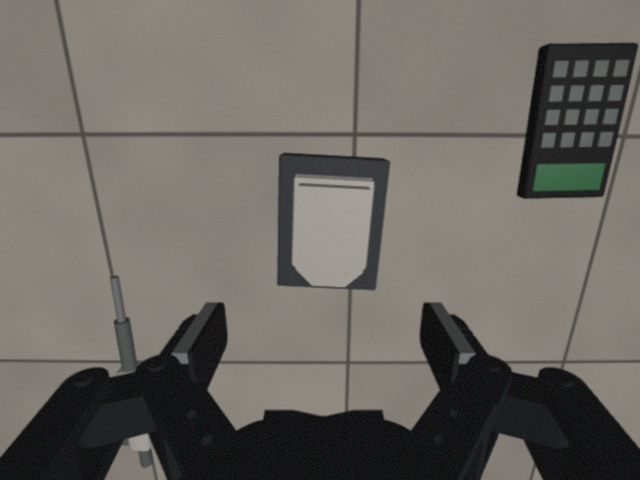

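The lid is centred at about (333,230) with its cut corners at the image bottom, which is world +x. Next I'll zoom in after the arm settles.

```bash
python3 - <<'E'
from h import *
robot.line_to([.546,.252,.15]); robot.pause(.3)
im,pose=wrist('pics/w2.png'); print(pose,robot.current_time_s())
a=cv2.resize(im[140:320,250:420],None,fx=3.3,fy=3.3,interpolation=cv2.INTER_CUBIC)
cv2.imwrite('pics/w2c.png',a[:,:,::-1])
E
```

```text
(array([0.54643099, 0.25214488, 0.15071407]), array([1.79971750e+02, 6.62458507e-02, 1.79998537e+02])) 2.9917
```

View pics/w2c.png

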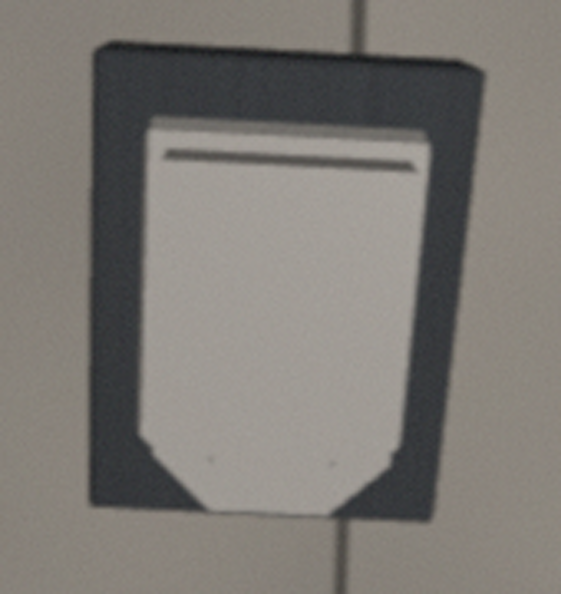

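```bash
cat >> h.py <<'E'
from scipy.optimize import minimize
def cutrect(a,b,l,z):
    return np.array([[-a,-b,z],[a-l,-b,z],[a,-b+l,z],[a,b-l,z],[a-l,b,z],[-a,b,z]])
PIECE=lambda h:[np.r_[cutrect(.048,.034,.0155,0),cutrect(.048,.034,.0155,.007)],np.r_[cutrect(.042,.028,.014,.007),cutrect(.042,.028,.014,h)]]
BLOCK=[np.array([[x,y,z] for x in(-.062,.062) for y in (-.048,.048) for z in (0,.028)])]
S=4
def sil(parts,x,y,yaw,z0,cam,pose,shape):
    c,s=np.cos(yaw),np.sin(yaw); m=np.zeros((shape[0]*S,shape[1]*S),np.uint8)
    for P in parts:
        W=np.c_[x+c*P[:,0]-s*P[:,1],y+s*P[:,0]+c*P[:,1],z0+P[:,2]]
        p=((w2pix(W,cam,pose)+.5)*S-.5)
        h=cv2.convexHull((p*16).astype(np.int32)); cv2.fillConvexPoly(m,h,255,shift=4)
    return cv2.resize(m,(shape[1],shape[0]),interpolation=cv2.INTER_AREA).astype(float)/255
def fit(mask,parts,x0,z0,cam,pose):
    mask=cv2.GaussianBlur(mask.astype(float),(0,0),.7)
    f=lambda v:np.abs(cv2.GaussianBlur(sil(parts,v[0]/1e3,v[1]/1e3,v[2]/100,z0,cam,pose,mask.shape),(0,0),.7)-mask).sum()
    v0=np.array([x0[0]*1e3,x0[1]*1e3,x0[2]*100])
    for st in (6,2):
        r=minimize(f,v0,method='Nelder-Mead',options=dict(initial_simplex=np.vstack([v0]+[v0+st*np.eye(3)[i] for i in range(3)]),xatol=.02,fatol=.3)); v0=r.x
    return np.array([v0[0]/1e3,v0[1]/1e3,np.degrees(v0[2]/100)]),r.fun
E
python3 - <<'E'
from h import *
im,pose=load('pics/w2.png'); g=cv2.cvtColor(im,cv2.COLOR_BGR2GRAY)
roi=np.zeros_like(g); roi[140:310,262:405]=1
d=((g<100)&(roi>0)).astype(np.uint8)
n,l,st,_=cv2.connectedComponentsWithStats(d); k=1+st[1:,4].argmax(); d=cv2.morphologyEx((l==k).astype(np.uint8),cv2.MORPH_OPEN,np.ones((5,5)))
h=cv2.convexHull(cv2.findNonZero(d)); m=np.zeros_like(g); cv2.fillConvexPoly(m,h,1)
x0=(.546,.252,0)
bx,e=fit(m,BLOCK,x0,0,'wrist',pose); print('block',bx,e,m.sum())
w=((g>120)&(m>0)).astype(np.uint8); w=cv2.morphologyEx(w,cv2.MORPH_CLOSE,np.ones((9,9)))
lx,e2=fit(w,PIECE(.024),(bx[0],bx[1],np.radians(bx[2])),.039,'wrist',pose); print('lid',lx,e2,w.sum())
o=im.copy()
for parts,v,z in ((BLOCK,bx,0),(PIECE(.024),lx,.039)):
    for P in parts:
        q=sil([P],v[0],v[1],np.radians(v[2]),z,'wrist',pose,g.shape)>.5
        cs,_=cv2.findContours(q.astype(np.uint8),0,2); cv2.drawContours(o,cs,-1,(0,0,255),1)
cv2.imwrite('pics/w2o.png',cv2.resize(o[140:320,250:420],None,fx=3.3,fy=3.3,interpolation=cv2.INTER_NEAREST))
E
```

```text
block [ 0.54842717  0.2604597  -2.90609965] 236.4475964789564 16010
lid [ 0.55147579  0.26015992 -2.94555526] 703.7578079530249 8981
```

View pics/w2o.png

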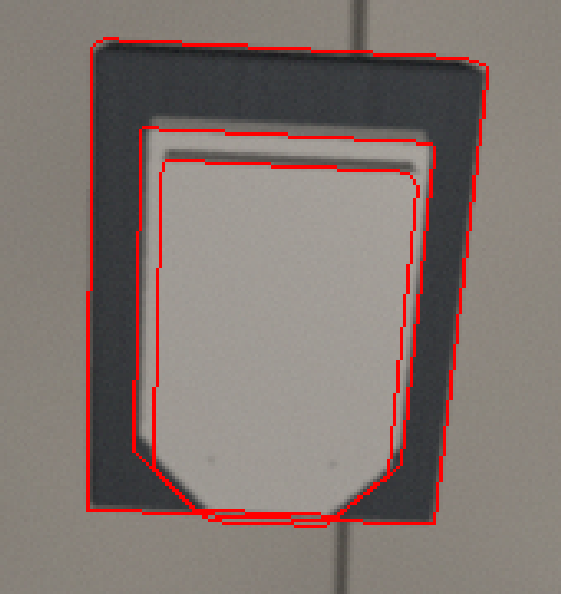

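The fit puts the block at about (0.5484, 0.2605), yaw -2.9°. The lid's crown edges agree with that: the dark line at crop row 155 and the end at crop row 514. I'll feel for the skirt with the jaws partly shut, then grip.

```bash
python3 - <<'E'
from h import *
fingers.gripper_to(.78,30); print('gap',robot.current_finger_gap())
o=[180,0,177.08]
robot.line_to([.5487,.2603,.095],o)
r=robot.line_to([.5487,.2603,.0625],o,velocity=.02,f_stop=3)
p=np.array(robot.current_tool_pos()); print(r,p,robot.current_contact_force(),robot.current_time_s())
im,_=wrist('pics/w3.png')
E
```

```text
gap 0.7788392905038959
False [0.54880552 0.26032987 0.06262908] [ 0.47576432  0.49517588 -0.34457111] 5.625
```

View pics/w3.png

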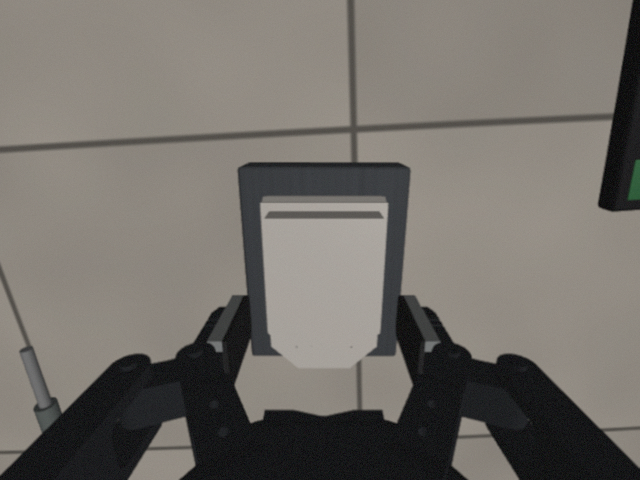

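```bash
python3 - <<'E'
from h import *
o=[180,0,177.08]
robot.line_to([.5487,.2603,.0660],o,velocity=.03)
fingers.gripper_to(0,25); robot.pause(.3)
print('gap',robot.current_finger_gap(),robot.current_tool_pos(),robot.current_contact_force())
im,_=wrist('pics/w4.png')
print(robot.line_to([.5487,.2603,.080],o,velocity=.03,f_stop=12),robot.current_contact_force())
im,_=wrist('pics/w5.png'); print(robot.current_finger_gap(),robot.current_time_s())
E
python3 -c "
import cv2
cv2.imwrite('pics/w45.png',cv2.hconcat([cv2.imread('pics/w4.png')[150:400,180:460],cv2.imread('pics/w5.png')[150:400,180:460]]))"
```

```text
gap -0.00035915961270051853 [0.54871893 0.26031023 0.06600882] [ 0.22813027  0.20719625 -0.54208162]
False [-0.25657492  0.11423805 -0.37042115]
-0.002679206131035177 7.6
```

View pics/w45.png

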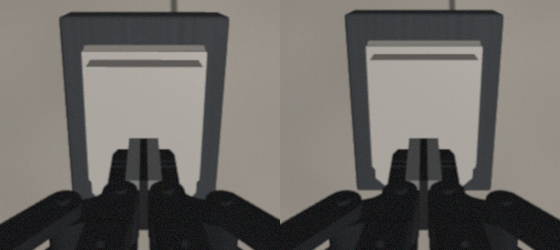

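```bash
python3 - <<'E'
from h import *
a=[cv2.resize(cv2.imread(f'pics/{f}.png')[180:400,200:440],None,fx=1.66,fy=1.66,interpolation=cv2.INTER_CUBIC) for f in('w3','w4')]
cv2.imwrite('pics/w34.png',cv2.hconcat(a))
im=vision.grab_frame('scene'); cv2.imwrite('pics/s1.png',cv2.resize(im[140:260,320:460],None,fx=5,fy=5,interpolation=cv2.INTER_CUBIC)[:,:,::-1])
E
```

```text
(no output)
```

View pics/w34.png

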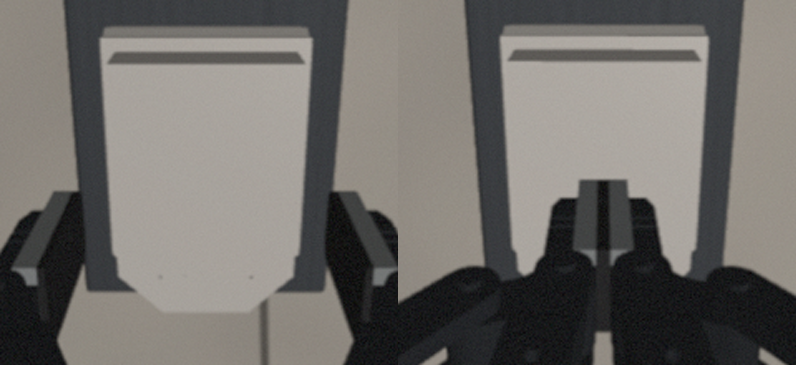

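View pics/s1.png

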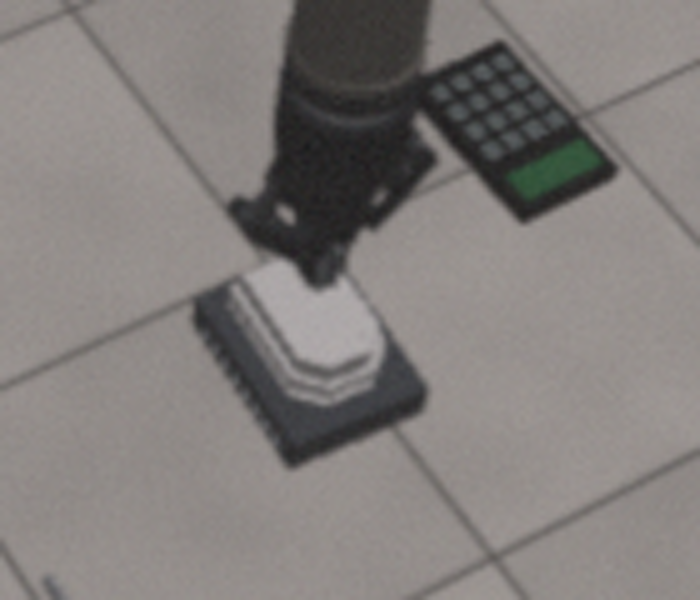

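```bash
python3 - <<'E'
from h import *
p=np.array(robot.current_tool_pos()); print(p)
for d in (-.02,-.01,0,.01,.017,.03):
    P=p-[0,0,d]; s=w2pix(P,'scene')[0]; print(d,'scene crop',(s-[320,140])*5,'wrist',w2pix(P,'wrist',(p,np.array(robot.current_eef_rot())))[0])
for P in ([.5487,.2603,.063],[.5487+.042,.2603-.002,.063],[.5487-.042,.2603+.002,.063],[.5487-.062,.2603+.003,.028]): print((w2pix(P,'scene')[0]-[320,140])*5)
print(robot.current_finger_gap())
E
```

```text
[0.54848475 0.26020288 0.07977978]
-0.02 scene crop [321.16722467 264.31301111] wrist [323.44501919 321.1416461 ]
-0.01 scene crop [319.49117912 274.59125564] wrist [323.41159679 309.65335327]
0 scene crop [317.83393655 284.75244744] wrist [323.38189243 299.44382668]
0.01 scene crop [316.19518739 294.79854453] wrist [323.35532038 290.31149717]
0.017 scene crop [315.05890409 301.76335845] wrist [323.33832861 284.47203334]
0.03 scene crop [312.97196408 314.55307411] wrist [323.30978541 274.66328743]
[315.42712336 301.73361041]
[351.34699014 353.15684831]
[280.43514461 251.66219219]
[259.6826527  263.02311281]
-0.0024728086215561585
```

The jaws shut above the lid without touching it, and both cameras suggest the fingertips reach less far ahead than stated. I'll touch the lid top gently with the shut fingers to measure the true reach.

```bash
python3 - <<'E'
from h import *
o=[180,0,177.08]
r=robot.line_to([.5487,.2603,.048],o,velocity=.015,f_stop=2.5)
print(r,robot.current_tool_pos(),robot.current_contact_force(),robot.current_finger_gap(),robot.current_time_s())
wrist('pics/w6.png')
robot.line_to([.5487,.2603,.085],o,velocity=.1)
E
```

```text
True [0.54867031 0.26031036 0.05330571] [-0.55260408 -0.43868513  4.57156499] -0.0022418827559080898 9.2333
```

```bash
python3 - <<'E'
from h import *
robot.pause(.2); im,_=wrist('pics/w7.png'); print(robot.current_tool_pos())
a=[cv2.resize(cv2.imread(f'pics/{f}.png')[150:400,200:440],None,fx=1.66,fy=1.66,interpolation=cv2.INTER_CUBIC) for f in('w6','w7')]
cv2.imwrite('pics/w67.png',cv2.hconcat(a))
im=vision.grab_frame('scene'); cv2.imwrite('pics/s2.png',cv2.resize(im[140:260,320:460],None,fx=5,fy=5,interpolation=cv2.INTER_CUBIC)[:,:,::-1])
E
```

```text
[0.54809149 0.26003427 0.08410143]
```

View pics/w67.png

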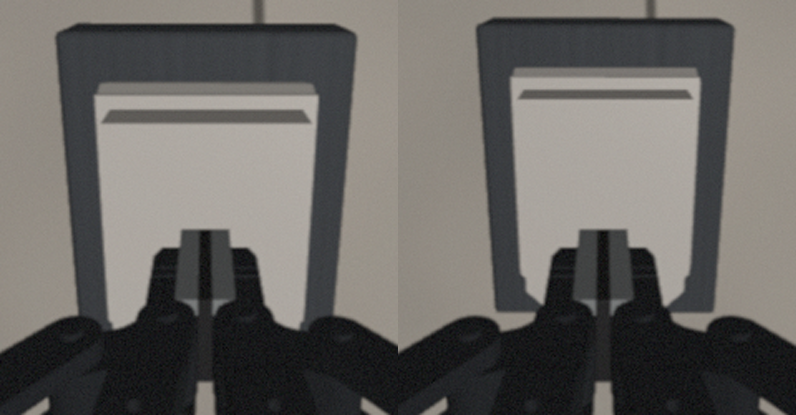

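View pics/s2.png

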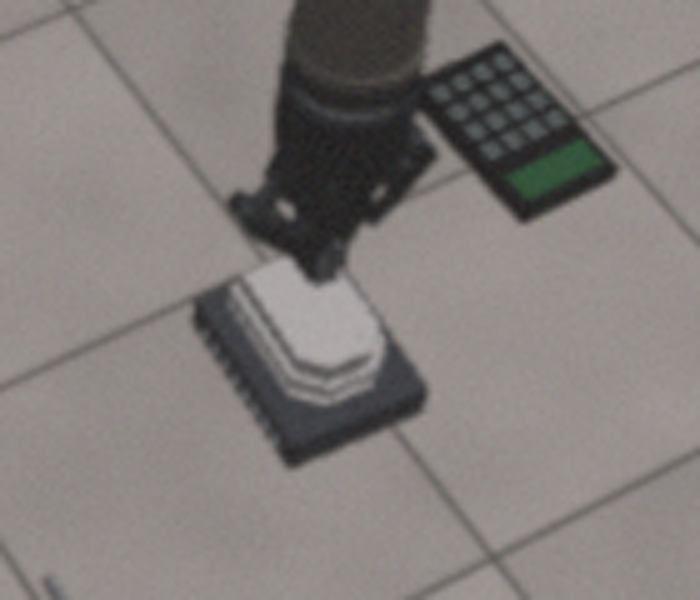

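The shut tips touch the lid top (z 0.063) at TCP z 0.0533, so they sit about 10 mm behind the TCP instead of 17 mm ahead. I'll work with that measured reach.

```bash
python3 - <<'E'
from h import *
o=[180,0,177.08]
fingers.gripper_to(.73,25)
robot.line_to([.5487,.2603,.055],o,velocity=.08)
r=robot.line_to([.5487,.2603,.032],o,velocity=.015,f_stop=2.5)
p=np.array(robot.current_tool_pos()); print(r,p,robot.current_contact_force(),robot.current_time_s())
z=max(p[2]+.003,.0385) if r else .0385
robot.line_to([.5487,.2603,z],o,velocity=.03)
fingers.gripper_to(0,25); robot.pause(.2)
print('gap',robot.current_finger_gap(),robot.current_tool_pos(),robot.current_contact_force(),robot.current_torque())
wrist('pics/w8.png')
E
```

```text
True [0.54861911 0.26030785 0.03258547] [-0.31891465 -0.04091233  4.5795993 ] 12.6
gap 0.6476480844045979 [0.54861726 0.26025259 0.03840129] [0.05166718 0.31080797 0.38625401] [-0.03695684  0.00843882 -0.04051441]
```

View pics/w8.png

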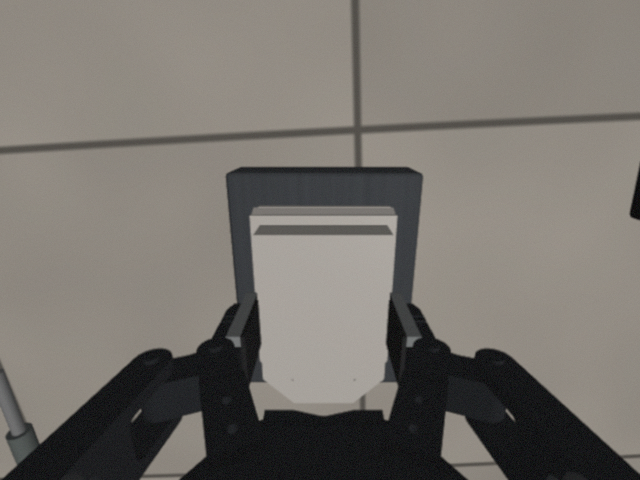

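```bash
python3 - <<'E'
from h import *
o=[180,0,177.08]
robot.line_to([.5487,.2603,.052],o,velocity=.04)
robot.line_to([.5487,.2603,.10],o,velocity=.12)
print(robot.current_finger_gap(),robot.current_contact_force()); wrist('pics/w9.png')
robot.line_to([.47,.09,.06],o,velocity=.2)
robot.line_to([.47,.09,.006],o,velocity=.1)
r=robot.line_to([.47,.09,-.004],o,velocity=.015,f_stop=2.5)
print(r,robot.current_tool_pos(),robot.current_contact_force(),robot.current_time_s())
wrist('pics/w10.png')
E
python3 -c "
import cv2
cv2.imwrite('pics/w910.png',cv2.resize(cv2.hconcat([cv2.imread('pics/w9.png')[100:440,120:520],cv2.imread('pics/w10.png')[100:440,120:520]]),None,fx=1,fy=1))"
```

```text
0.6512577660871526 [-0.35608372 -0.22422364 -1.02928955]
True [ 0.47027632  0.09010043 -0.00077957] [-1.17419822  0.5667903   4.33231941] 16.8583
```

View pics/w910.png

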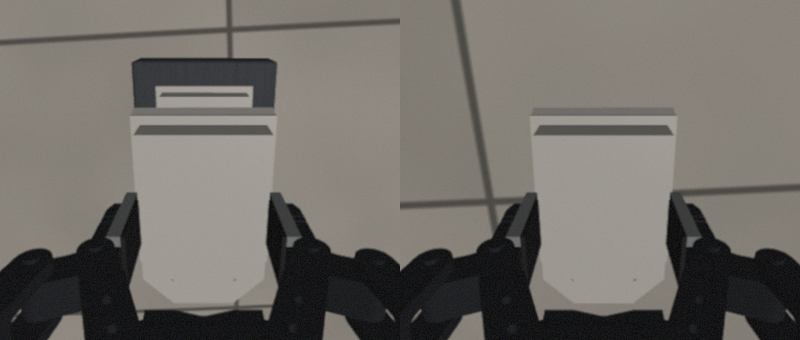

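```bash
python3 - <<'E'
from h import *
fingers.gripper_to(.80); 
p=robot.current_tool_pos(); print(p)
robot.line_to([.4703,.0901,.10],[180,0,177.08],velocity=.15)
wrist('pics/w11.png')
robot.move_to([.527,-.257,.11],[180,0,68]); robot.pause(.3)
im,pose=wrist('pics/w12.png'); print(pose,robot.current_time_s())
print(recognise('plate','wrist'))
E
```

```text
[ 0.4688826   0.08982519 -0.00185436]
(array([ 0.5273265 , -0.25599277,  0.10998317]), array([-1.79993765e+02, -3.58197036e-02,  6.80978965e+01])) 19.7417
[{'rect': [331.8, 242.8, 88.9, 125.6], 'p': 0.86}, {'rect': [515.1, 255.3, 145.4, 90.3], 'p': 0.69}]
```

View pics/w12.png

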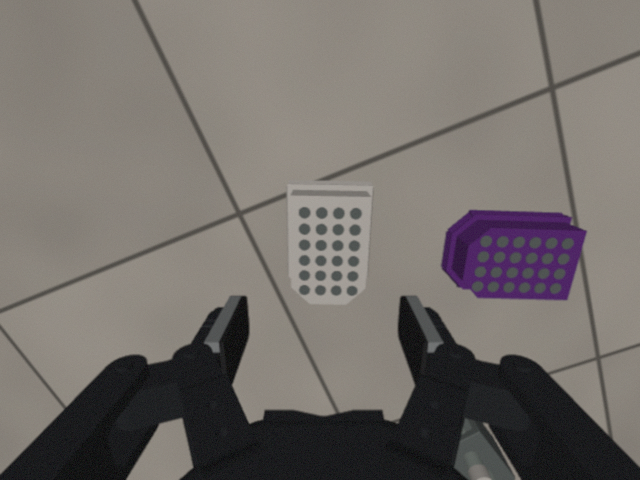

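View pics/w11.png

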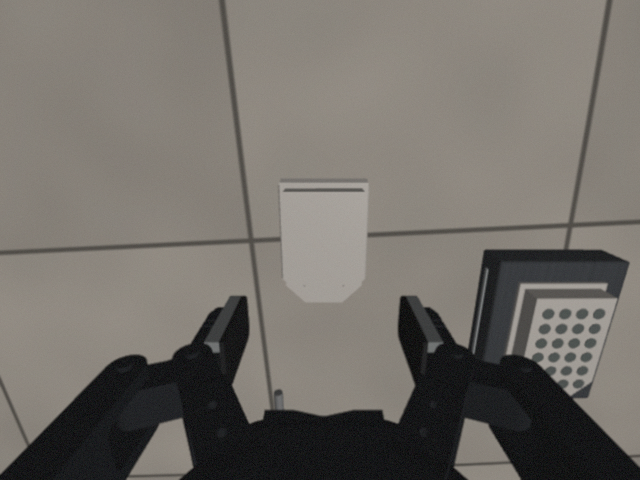

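```bash
python3 - <<'E'
from h import *
im,pose=load('pics/w12.png'); g=cv2.cvtColor(im,cv2.COLOR_BGR2GRAY)
r=g[195:305,288:372]; b=cv2.adaptiveThreshold(cv2.resize(r,None,fx=4,fy=4,interpolation=cv2.INTER_CUBIC),255,cv2.ADAPTIVE_THRESH_MEAN_C,cv2.THRESH_BINARY_INV,61,12)
n,l,st,c=cv2.connectedComponentsWithStats(b)
k=[i for i in range(1,n) if 500<st[i,4]<3000 and st[i,2]<70 and st[i,3]<70]
uv=(c[k]+.5)/4-.5+[288,195]; print(len(k))
W=pix2w(uv,.032,'wrist',pose)[:,:2]
print(W.mean(0)); rc=cv2.minAreaRect((W*1000).astype(np.float32)); print(rc)
u,s,v=np.linalg.svd(W-W.mean(0)); print(np.degrees(np.arctan2(v[0,1],v[0,0])),s)
# crown edges by hand: -x crown top edge ~row196 between cols 292,370 ; +x edge row 304 between 302..358
print(pix2w([[331,196.5],[328,304.5]],.032,'wrist',pose))
cv2.imwrite('pics/w12c.png',cv2.resize(im[170:320,270:390],None,fx=4,fy=4,interpolation=cv2.INTER_CUBIC))
E
```

```text
24
[ 0.52699282 -0.26317092]
((526.9926147460938, -263.18402099609375), (59.84051513671875, 35.97233963012695), 66.9806137084961)
-112.95950819311525 [0.10000472 0.06555054]
[[ 0.54363139 -0.22534635  0.032     ]
 [ 0.51090276 -0.3021943   0.032     ]]
```

View pics/w12c.png

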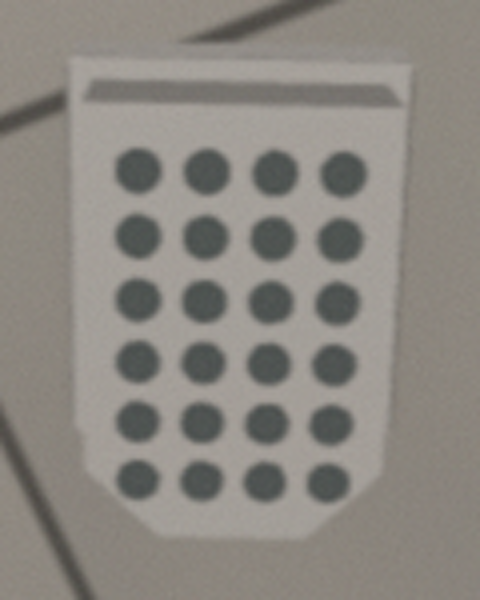

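```bash
python3 - <<'E'
from h import *
im,pose=load('pics/w11.png'); g=cv2.cvtColor(im,cv2.COLOR_BGR2GRAY); print(pose)
r=g[290:400,515:615]; b=cv2.adaptiveThreshold(cv2.resize(r,None,fx=4,fy=4,interpolation=cv2.INTER_CUBIC),255,cv2.ADAPTIVE_THRESH_MEAN_C,cv2.THRESH_BINARY_INV,71,12)
n,l,st,c=cv2.connectedComponentsWithStats(b)
k=[i for i in range(1,n) if 500<st[i,4]<3000 and st[i,2]<80 and st[i,3]<70]
uv=(c[k]+.5)/4-.5+[515,290]; print(np.round(uv,1).tolist())
W=pix2w(uv,.046,'wrist',pose)[:,:2]
# fit grid: cols 4 (y), rows 6(x): tool yaw 180 => image down=+x, right=+y
th=np.radians(-2.9); R=np.array([[np.cos(th),-np.sin(th)],[np.sin(th),np.cos(th)]])
L=(W-[.5487,.2603])@R; print(np.round(L*1000,1).tolist())
E
```

```text
(array([0.46941584, 0.08997639, 0.09917464]), array([-1.79971439e+02, -1.01406761e-01,  1.77085987e+02]))
[[547.8, 313.6], [564.7, 313.5], [581.7, 313.4], [598.6, 313.4], [577.6, 328.4], [544.1, 328.6], [560.9, 328.5], [594.3, 328.4], [540.7, 343.1], [557.2, 343.0], [573.7, 342.8], [590.0, 342.8], [538.1, 356.3], [553.5, 356.9], [569.7, 356.9], [585.9, 356.8], [565.9, 370.4], [581.9, 370.3], [551.4, 369.5], [577.7, 383.2], [563.9, 382.6]]
[[-28.0, -20.1], [-28.0, -8.1], [-28.0, 3.9], [-27.9, 15.9], [-16.0, 3.8], [-16.0, -20.1], [-16.0, -8.1], [-15.9, 15.9], [-4.0, -20.1], [-4.0, -8.1], [-4.0, 3.8], [-4.0, 15.8], [7.3, -19.7], [7.9, -8.2], [8.0, 3.8], [8.0, 15.8], [19.9, 3.8], [19.9, 15.8], [19.0, -7.3], [31.7, 15.5], [31.0, 4.8]]
```

```bash
python3 - <<'E'
from h import *
o=[180,0,67.04]; x,y=.5271,-.2634
robot.line_to([x,y,.06],o,velocity=.12)
robot.line_to([x,y,.0074],o,velocity=.06,f_stop=6)
wrist('pics/w13a.png')
fingers.gripper_to(0,40); robot.pause(.2)
print('gap',robot.current_finger_gap(),robot.current_tool_pos(),robot.current_eef_rot(),robot.current_contact_force())
robot.line_to([x,y,.02],o,velocity=.04)
robot.line_to([x,y,.12],o,velocity=.15); robot.pause(.2)
print(robot.current_finger_gap(),robot.current_tool_pos(),robot.current_contact_force(),robot.current_time_s()); wrist('pics/w13.png')
a=[cv2.imread(f'pics/{f}.png')[100:440,125:525] for f in('w9','w13')]
cv2.imwrite('pics/w913.png',cv2.hconcat(a))
E
```

```text
gap 0.6435654562595652 [ 0.52766782 -0.26376389  0.00826281] [ 1.79916032e+02 -4.23055404e-03  6.70404830e+01] [-1.52626862  0.44134342  5.16435592]
0.6375435627470382 [ 0.52638105 -0.262891    0.11872413] [ 0.27033581  0.39275019 -2.02532644] 23.3833
```

View pics/w913.png

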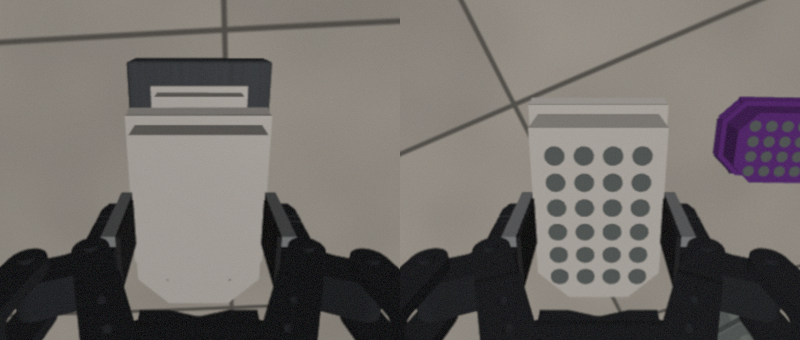

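```bash
python3 - <<'E'
from h import *
a=[cv2.resize(cv2.imread(f'pics/{f}.png')[195:240,240:410],None,fx=4.6,fy=4.6,interpolation=cv2.INTER_CUBIC) for f in('w8','w9','w13')]
cv2.imwrite('pics/e1.png',cv2.vconcat(a)[:600])
for f in ('w8','w9','w13a','w13'):
    im,pose=load(f'pics/{f}.png'); g=cv2.cvtColor(im,cv2.COLOR_BGR2GRAY).astype(float)
    pr=g[190:245,300:350].mean(1); d=np.diff(pr); print(f,pose[0],[(190.5+i,round(d[i],1)) for i in range(len(d)) if abs(d[i])>5])
E
```

```text
w8 [0.54861726 0.26025259 0.03840129] [(204.5, np.float64(10.4)), (205.5, np.float64(28.6)), (206.5, np.float64(28.1)), (207.5, np.float64(-8.0)), (208.5, np.float64(-5.8)), (213.5, np.float64(-7.2)), (214.5, np.float64(17.2)), (215.5, np.float64(35.1)), (216.5, np.float64(8.7)), (223.5, np.float64(-12.6)), (224.5, np.float64(-45.6)), (225.5, np.float64(-21.7)), (233.5, np.float64(17.9)), (234.5, np.float64(38.2)), (235.5, np.float64(18.8))]
w9 [0.54837707 0.26016061 0.09970261] [(190.5, np.float64(-5.9)), (191.5, np.float64(-26.0)), (192.5, np.float64(-34.3)), (193.5, np.float64(-11.6)), (195.5, np.float64(24.1)), (196.5, np.float64(43.0)), (197.5, np.float64(9.4)), (206.5, np.float64(-18.8)), (207.5, np.float64(-20.0)), (214.5, np.float64(13.8)), (215.5, np.float64(32.5)), (216.5, np.float64(7.8)), (223.5, np.float64(-11.6)), (224.5, np.float64(-44.1)), (225.5, np.float64(-20.0)), (233.5, np.float64(17.4)), (234.5, np.float64(36.5)), (235.5, np.float64(17.9))]
w13a [ 0.52744856 -0.26371355  0.0078075 ] [(196.5, np.float64(10.5)), (197.5, np.float64(13.8)), (203.5, np.float64(-5.1)), (204.5, np.float64(21.9)), (205.5, np.float64(6.7)), (212.5, np.float64(-8.2)), (213.5, np.float64(-26.1)), (214.5, np.float64(-9.7)), (226.5, np.float64(12.0)), (227.5, np.float64(25.0)), (228.5, np.float64(6.1))]
w13 [ 0.52638105 -0.262891    0.11872413] [(202.5, np.float64(-5.3)), (204.5, np.float64(21.9)), (205.5, np.float64(7.2)), (212.5, np.float64(-8.0)), (213.5, np.float64(-27.3)), (214.5, np.float64(-10.1)), (226.5, np.float64(12.1)), (227.5, np.float64(26.1)), (228.5, np.float64(6.5))]
```

View pics/e1.png

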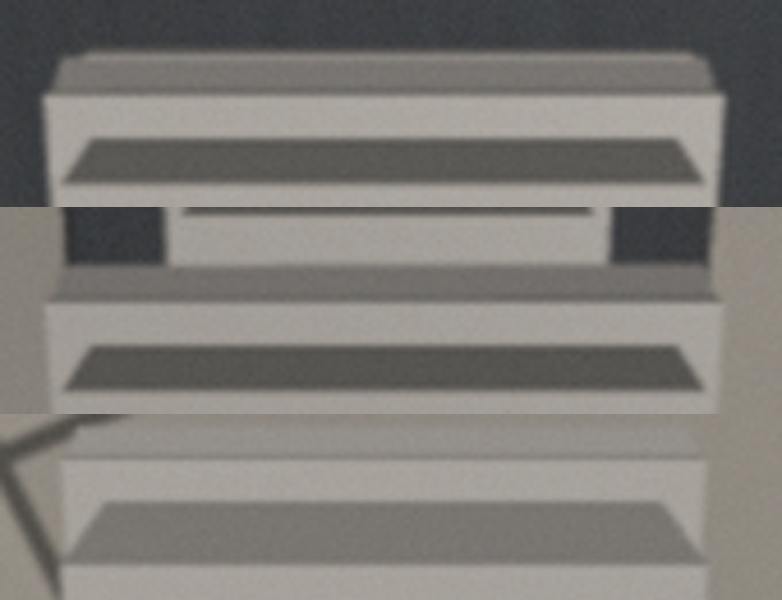

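View pics/w13a.png

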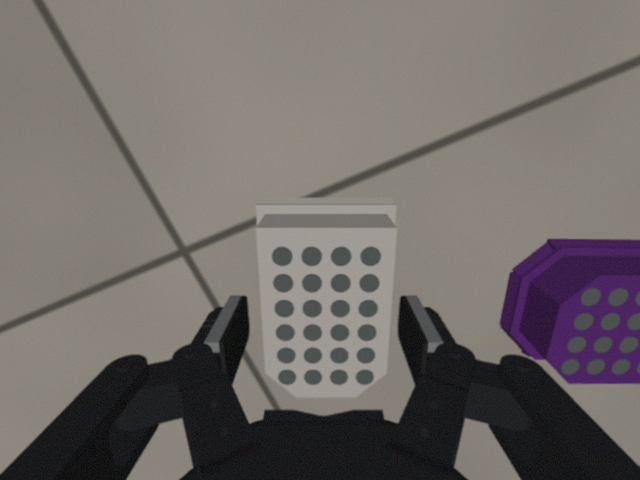

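```bash
python3 - <<'E'
from h import *
c=vision.calibration('wrist'); 
I=(np.zeros(3),np.zeros(3))
for n,row,zt in (('lid',234.55,-(.063-.0384)),('plate',227.45,-(.032-.0080)),('lid-far',234.55,-.0244)):
    print(n,pix2w([324,row],zt,'wrist',I))
# full columns edges for centre y
for f,row in (('w9',260),('w13',250)):
    im,_=load(f'pics/{f}.png'); g=cv2.cvtColor(im,cv2.COLOR_BGR2GRAY).astype(float)
    pr=g[row-4:row+4,240:410].mean(0); d=np.diff(pr); print(f,[(240.5+i,round(d[i],1)) for i in range(len(d)) if abs(d[i])>7])
E
```

```text
lid [[ 0.03936658 -0.00145415 -0.0246    ]]
plate [[ 0.04210557 -0.00145383 -0.024     ]]
lid-far [[ 0.03930351 -0.00145342 -0.0244    ]]
w9 [(252.5, np.float64(12.4)), (393.5, np.float64(-7.4)), (394.5, np.float64(-7.2))]
w13 [(253.5, np.float64(8.2)), (254.5, np.float64(9.5)), (268.5, np.float64(-8.2)), (269.5, np.float64(-16.4)), (270.5, np.float64(-14.1)), (271.5, np.float64(-10.2)), (272.5, np.float64(-7.1)), (284.5, np.float64(7.9)), (285.5, np.float64(9.1)), (286.5, np.float64(13.6)), (287.5, np.float64(12.5)), (288.5, np.float64(10.9)), (298.5, np.float64(-11.9)), (299.5, np.float64(-15.4)), (300.5, np.float64(-14.8)), (301.5, np.float64(-9.0)), (314.5, np.float64(7.9)), (315.5, np.float64(10.6)), (316.5, np.float64(15.2)), (317.5, np.float64(14.4)), (318.5, np.float64(8.5)), (327.5, np.float64(-8.8)), (328.5, np.float64(-16.1)), (329.5, np.float64(-12.6)), (330.5, np.float64(-8.9)), (331.5, np.float64(-7.9)), (344.5, np.float64(7.5)), (345.5, np.float64(13.1)), (346.5, np.float64(18.9)), (347.5, np.float64(11.9)), (357.5, np.float64(-13.4)), (358.5, np.float64(-15.1)), (359.5, np.float64(-12.5)), (360.5, np.float64(-8.9)), (373.5, np.float64(10.2)), (374.5, np.float64(10.1)), (375.5, np.float64(15.1)), (376.5, np.float64(14.5)), (377.5, np.float64(7.5)), (391.5, np.float64(-9.9)), (392.5, np.float64(-9.1))]
```

```bash
python3 - <<'E'
from h import *
o=[180,0,177.08]; x,y=.5512,.2600
robot.line_to([x,y,.12],o,velocity=.2)
print(robot.current_finger_gap(),robot.current_tool_pos())
robot.line_to([x,y,.068],o,velocity=.08); robot.pause(.3)
wrist('pics/w14.png')
print(robot.current_tool_pos(),robot.current_eef_rot(),robot.current_contact_force(),robot.current_time_s())
E
```

```text
0.641666754437011 [0.55146459 0.25893405 0.12005113]
[0.551394   0.26012683 0.06840284] [1.79977550e+02 3.45497084e-02 1.77082140e+02] [ 0.10168122  0.19245052 -1.26310663] 27.35
```

View pics/w14.png

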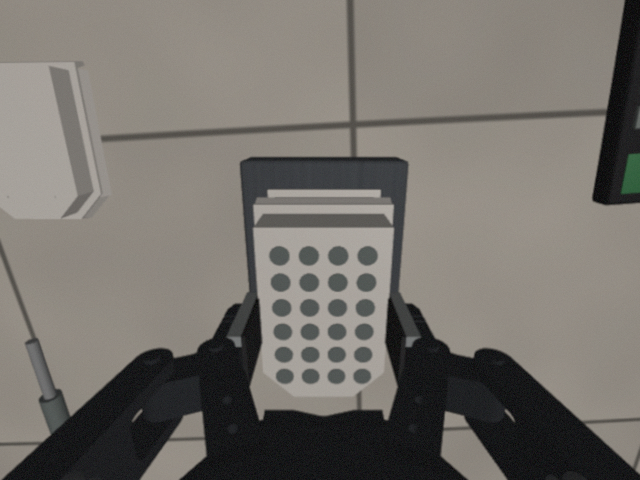

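```bash
python3 - <<'E'
from h import *
o=[180,0,177.08]; x,y=.5512,.2600
r=robot.line_to([x,y,.0455],o,velocity=.015,f_stop=4)
print(r,robot.current_tool_pos(),robot.current_contact_force(),robot.current_torque(),robot.current_finger_gap(),robot.current_time_s())
wrist('pics/w15.png')
E
```

```text
True [0.55108569 0.25997228 0.04736022] [-0.84177097 -0.86576808  5.81465006] [0.04402896 0.02978199 0.00213099] 0.6390521618093453 28.5917
```

View pics/w15.png

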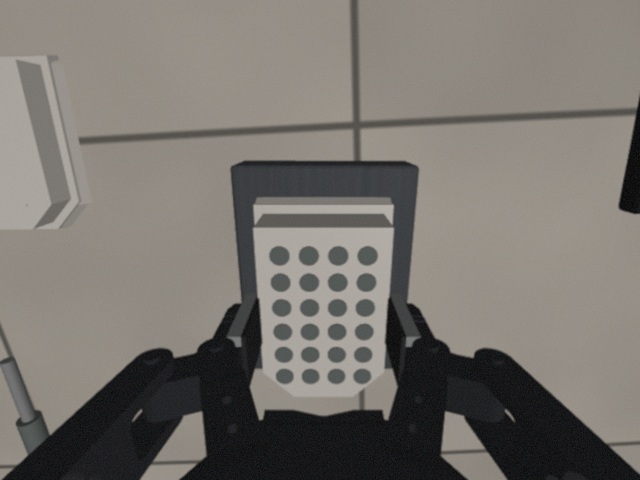

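```bash
python3 - <<'E'
from h import *
o=[180,0,177.08]; x,y=.5512,.2600
fingers.gripper_to(.8)
robot.line_to([x,y,.08],o,velocity=.06)
robot.line_to([x,y,.15],o,velocity=.15); robot.pause(.3)
im,pose=wrist('pics/w16.png'); print(pose,robot.current_time_s())
g=cv2.cvtColor(im,cv2.COLOR_RGB2GRAY)
r0,c0=170,270
r=g[r0:340,c0:400]; b=cv2.adaptiveThreshold(cv2.resize(r,None,fx=4,fy=4,interpolation=cv2.INTER_CUBIC),255,cv2.ADAPTIVE_THRESH_MEAN_C,cv2.THRESH_BINARY_INV,71,12)
n,l,st,c=cv2.connectedComponentsWithStats(b)
k=[i for i in range(1,n) if 500<st[i,4]<4000 and st[i,2]<80 and st[i,3]<80]
uv=(c[k]+.5)/4-.5+[c0,r0]
W=pix2w(uv,.071,'wrist',pose)[:,:2]
rc=cv2.minAreaRect((W*1000).astype(np.float32)); print(len(k),W.mean(0),rc)
cv2.imwrite('pics/w16c.png',cv2.resize(im[140:340,240:420,::-1],None,fx=3,fy=3,interpolation=cv2.INTER_CUBIC))
E
```

```text
(array([0.55059512, 0.25971096, 0.14891644]), array([-1.79938793e+02, -1.00834017e-01,  1.77077770e+02])) 30.6167
24 [0.54828624 0.25989635] ((548.322509765625, 259.9053649902344), (36.04933166503906, 59.998130798339844), 87.01506805419922)
```

View pics/w16c.png

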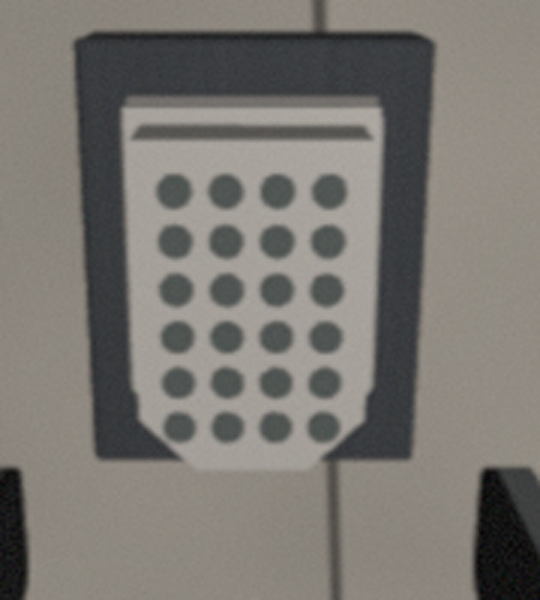

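```bash
python3 - <<'E'
from h import *
for f,z,cols in (('w2',.063,(325,350)),('w16',.071,(312,336)),('w15',.071,(300,350)),('w14',.071,(300,350)),('w11',.024,(312,336)),('w12',.032,(318,344))):
    im,pose=load(f'pics/{f}.png'); g=cv2.cvtColor(im,cv2.COLOR_BGR2GRAY).astype(float)
    lo=170 if f not in('w15','w14') else 205
    pr=g[lo:lo+45,cols[0]:cols[1]].mean(1); d=np.diff(pr); print(f,[(lo+.5+i,round(d[i],1)) for i in range(len(d)) if abs(d[i])>4])
E
```

```text
w2 [(175.5, np.float64(8.6)), (176.5, np.float64(22.3)), (177.5, np.float64(17.9)), (179.5, np.float64(5.3)), (180.5, np.float64(21.9)), (181.5, np.float64(18.5)), (185.5, np.float64(-17.4)), (186.5, np.float64(-36.4)), (187.5, np.float64(-18.3)), (188.5, np.float64(12.2)), (189.5, np.float64(34.7)), (190.5, np.float64(24.1))]
w16 [(170.5, np.float64(11.7)), (171.5, np.float64(26.8)), (172.5, np.float64(13.6)), (174.5, np.float64(9.2)), (175.5, np.float64(35.5)), (176.5, np.float64(9.2)), (179.5, np.float64(-4.7)), (180.5, np.float64(-24.3)), (181.5, np.float64(-37.4)), (182.5, np.float64(-13.2)), (184.5, np.float64(6.0)), (185.5, np.float64(28.8)), (186.5, np.float64(36.2)), (187.5, np.float64(8.2)), (196.5, np.float64(-5.2)), (197.5, np.float64(-21.0)), (198.5, np.float64(-19.6)), (199.5, np.float64(-7.0)), (206.5, np.float64(4.7)), (207.5, np.float64(10.7)), (208.5, np.float64(20.9)), (209.5, np.float64(16.8)), (213.5, np.float64(-6.4))]
w15 [(205.5, np.float64(8.5)), (212.5, np.float64(-22.1)), (213.5, np.float64(-40.5)), (214.5, np.float64(-15.1)), (225.5, np.float64(5.7)), (226
[... 643 characters left out ...]
.float64(24.8)), (183.5, np.float64(5.9)), (186.5, np.float64(-8.8)), (187.5, np.float64(-36.2)), (188.5, np.float64(-28.8)), (190.5, np.float64(23.9)), (191.5, np.float64(44.4)), (192.5, np.float64(10.1))]
w12 [(170.5, np.float64(-5.6)), (171.5, np.float64(-5.8)), (172.5, np.float64(-5.4)), (179.5, np.float64(12.8)), (180.5, np.float64(15.8)), (184.5, np.float64(15.3)), (185.5, np.float64(5.1)), (188.5, np.float64(-5.0)), (189.5, np.float64(-19.0)), (190.5, np.float64(-18.1)), (191.5, np.float64(-4.5)), (194.5, np.float64(7.8)), (195.5, np.float64(22.4)), (196.5, np.float64(12.8)), (206.5, np.float64(-12.5)), (207.5, np.float64(-20.8)), (208.5, np.float64(-13.3)), (209.5, np.float64(-6.5))]
```

```bash
python3 - <<'E'
from h import *
for f,z,uv in (('w2',.063,(337.6,189.7)),('w16',.071,(324,186.1)),('w15',.071,(324,227.3)),('w11',.024,(324,191.3)),('w12',.032,(331,195.6))):
    im,pose=load(f'pics/{f}.png'); P=pix2w([uv],z,'wrist',pose)[0]
    R=Ro.from_euler('xyz',pose[1],degrees=True).as_matrix(); print(f,P,'tool',R.T@(P-pose[0]),'yaw',pose[1][2])
E
```

```text
w2 [0.50665675 0.26246109 0.063     ] tool [0.03987589 0.01027198 0.0876731 ] yaw 179.99853682416696
w16 [0.5064683  0.26242741 0.071     ] tool [0.04407074 0.00054663 0.07799358] yaw 177.07777046581168
w15 [0.50637861 0.2624602  0.071     ] tool [ 0.04478507  0.00020221 -0.02362221] yaw 177.0766976143086
w11 [0.42835737 0.09256882 0.024     ] tool [0.04100405 0.00053929 0.07524707] yaw 177.08598694187557
w12 [ 0.54630838 -0.22313293  0.032     ] tool [0.03752    0.00536286 0.07800606] yaw 68.09789646594449
```

```bash
python3 - <<'E'
from h import *
I=(np.zeros(3),np.zeros(3))
for f in ('w8','w9','w14','w15','w16'):
    im,pose=load(f'pics/{f}.png'); print(f,pose)
print(pix2w([[324,227.3]],-.0236,'wrist',I), pix2w([[324,234.55]],-.0246,'wrist',I),pix2w([[324,191.3]],.07525,'wrist',I))
E
```

```text
w8 (array([0.54861726, 0.26025259, 0.03840129]), array([-1.79994444e+02, -1.08302666e-02,  1.77076790e+02]))
w9 (array([0.54837707, 0.26016061, 0.09970261]), array([-1.79988151e+02, -3.05315429e-02,  1.77078311e+02]))
w14 (array([0.55152972, 0.26014193, 0.06851399]), array([1.79972132e+02, 4.89083822e-02, 1.77081154e+02]))
w15 (array([0.55108569, 0.25997228, 0.04736022]), array([-1.79994078e+02, -2.25134632e-02,  1.77076698e+02]))
w16 (array([0.55059512, 0.25971096, 0.14891644]), array([-1.79938793e+02, -1.00834017e-01,  1.77077770e+02]))
[[ 0.04477852  0.00020229 -0.0236    ]] [[ 0.04209284  0.00020065 -0.0246    ]] [[0.04100351 0.0005393  0.07525   ]]
```

Seen from the hover, the plate's grid measures 36.0 x 60.0 mm at z = 71 mm, so it is down. Its -x edge is within 0.2 mm of where the lid's was. Next is the lid.

```bash
python3 - <<'E'
from h import *
o=[180,0,177.08]; x,y=.4702,.0902
robot.line_to([x,y,.09],o,velocity=.2)
robot.line_to([x,y,.03],o,velocity=.1)
robot.line_to([x,y,-.0006],o,velocity=.04,f_stop=6)
fingers.gripper_to(0,25); robot.pause(.3)
print('gap',robot.current_finger_gap(),robot.current_tool_pos(),robot.current_contact_force())
wrist('pics/w17.png')
robot.line_to([x,y,.012],o,velocity=.04)
robot.line_to([x,y,.11],o,velocity=.12); robot.pause(.2)
print(robot.current_finger_gap(),robot.current_tool_pos(),robot.current_time_s())
im,_=wrist('pics/w18.png')
for f in ('w9','w17','w18'):
    im,pose=load(f'pics/{f}.png'); g=cv2.cvtColor(im,cv2.COLOR_BGR2GRAY).astype(float)
    d=np.diff(g[205:250,300:350].mean(1)); print(f,[(205.5+i,round(d[i],1)) for i in range(len(d)) if abs(d[i])>6])
E
```

```text
gap 0.646898075630347 [ 4.70611687e-01  9.03961713e-02 -1.73527289e-04] [-0.91686239  0.02452482  4.13370826]
0.651261531551501 [0.46954551 0.09004642 0.10917613] 35.6583
w9 [(206.5, np.float64(-18.8)), (207.5, np.float64(-20.0)), (214.5, np.float64(13.8)), (215.5, np.float64(32.5)), (216.5, np.float64(7.8)), (223.5, np.float64(-11.6)), (224.5, np.float64(-44.1)), (225.5, np.float64(-20.0)), (233.5, np.float64(17.4)), (234.5, np.float64(36.5)), (235.5, np.float64(17.9))]
w17 [(205.5, np.float64(-6.7)), (206.5, np.float64(-11.0)), (213.5, np.float64(13.2)), (214.5, np.float64(31.5)), (215.5, np.float64(7.4)), (222.5, np.float64(-12.1)), (223.5, np.float64(-42.5)), (224.5, np.float64(-19.4)), (232.5, np.float64(16.1)), (233.5, np.float64(35.7)), (234.5, np.float64(17.6))]
w18 [(205.5, np.float64(-7.1)), (206.5, np.float64(-12.3)), (213.5, np.float64(13.7)), (214.5, np.float64(32.8)), (215.5, np.float64(7.9)), (222.5, np.float64(-11.6)), (223.5, np.float64(-44.5)), (224.5, np.float64(-19.9)), (232.5, np.float64(16.5)), (233.5, np.float64(37.1)), (234.5, np.float64(18.1))]
```

View pics/w18.png

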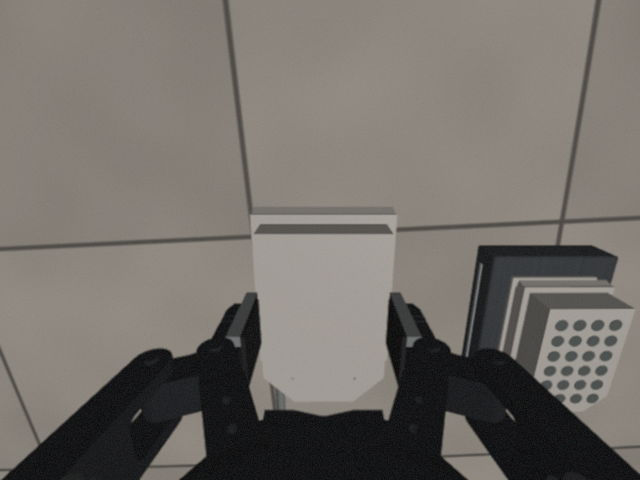

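```bash
python3 - <<'E'
from h import *
o=[180,0,177.08]; x,y=.5488,.2600
robot.line_to([x,y,.13],o,velocity=.18)
robot.line_to([x,y,.082],o,velocity=.08); robot.pause(.3)
wrist('pics/w19.png'); print(robot.current_tool_pos())
r=robot.line_to([x,y,.0615],o,velocity=.015,f_stop=4)
print(r,robot.current_tool_pos(),robot.current_contact_force(),robot.current_torque(),robot.current_finger_gap(),robot.current_time_s())
wrist('pics/w20.png')
cv2.imwrite('pics/w1920.png',cv2.hconcat([cv2.imread(f'pics/{f}.png')[130:440,120:520] for f in('w19','w20')]))
E
```

```text
[0.54903731 0.26012146 0.08239743]
True [0.54869657 0.2599501  0.06402861] [-0.76983421  0.20974239  3.77872811] [-0.0155123  -0.03659429 -0.05758651] 0.6490563970254817 39.0917
```

View pics/w1920.png

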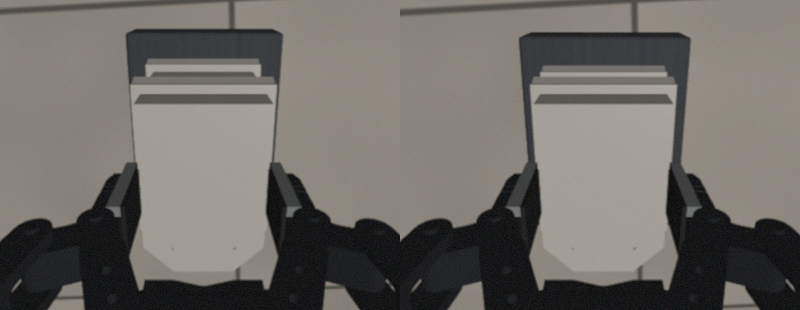

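```bash
python3 - <<'E'
from h import *
o=[180,0,177.08]; x,y=.5488,.2600
fingers.gripper_to(.8)
robot.line_to([x,y,.10],o,velocity=.06)
robot.line_to([x,y,.176],o,velocity=.15); robot.pause(.4)
im,pose=wrist('pics/w21.png'); print(pose,robot.current_time_s())
cv2.imwrite('pics/w21c.png',cv2.resize(im[140:340,240:420,::-1],None,fx=3,fy=3,interpolation=cv2.INTER_CUBIC))
g=cv2.cvtColor(im,cv2.COLOR_RGB2GRAY).astype(float)
d=np.diff(g[160:210,312:336].mean(1)); print([(160.5+i,round(d[i],1)) for i in range(len(d)) if abs(d[i])>8])
im=vision.grab_frame('scene'); cv2.imwrite('pics/s3.png',cv2.resize(im[140:260,320:460],None,fx=5,fy=5,interpolation=cv2.INTER_CUBIC)[:,:,::-1])
E
```

```text
(array([0.54856573, 0.25990645, 0.1754401 ]), array([-1.79969944e+02, -4.76315751e-02,  1.77080422e+02])) 41.3
[(169.5, np.float64(19.3)), (170.5, np.float64(25.9)), (173.5, np.float64(19.1)), (174.5, np.float64(-15.8)), (175.5, np.float64(-9.8)), (177.5, np.float64(19.6)), (178.5, np.float64(22.2)), (182.5, np.float64(-9.2)), (183.5, np.float64(-39.1)), (184.5, np.float64(-26.9)), (186.5, np.float64(34.0)), (187.5, np.float64(28.1))]
```

View pics/w21c.png

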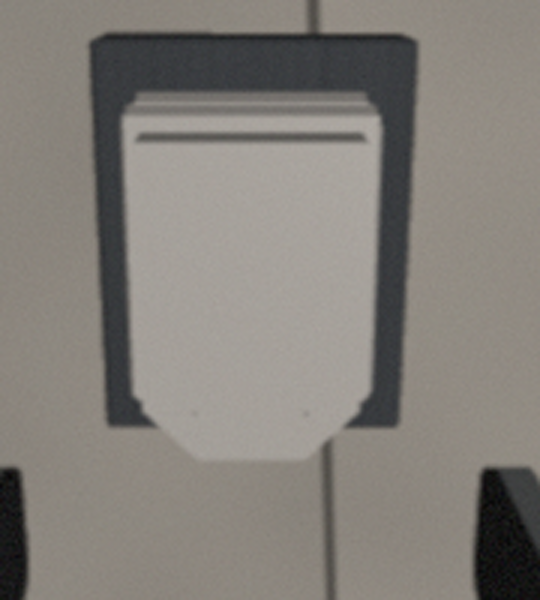

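View pics/s3.png

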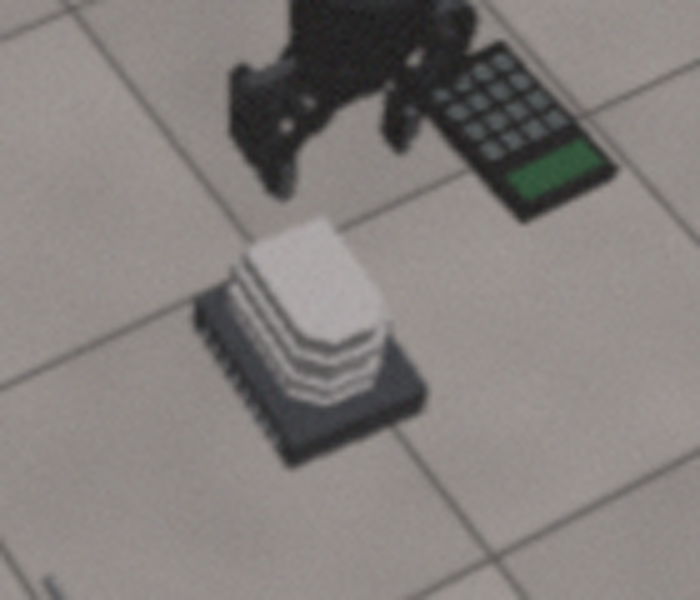

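The lid sits level on the stack with its cut corners matched, and nothing is touching it, so I'm handing in.

```bash
python3 - <<'E'
from h import *
im,pose=load('pics/w21.png'); P=pix2w([[324,187.0]],.088,'wrist',pose)[0]; print('lid -x edge',P,'plate was .5065')
print(robot.current_dq(),robot.current_contact_force()); workorder.close_job()
E
```

```text
lid -x edge [0.50673189 0.26257434 0.088     ] plate was .5065
[ 0.05001633 -0.15233096  0.03448482 -0.2014096   0.02759229  0.01353816
 -0.06798299] [0.59286265 0.43045827 0.11896525]
the job is handed in; nothing more can be done
```

The job is handed in at about 41 s of robot time, with the well plate on the bottom plate and the lid on top. No verdict was reported, so the result rests on my own checks.

I took the lid off and set it on free bench. I then picked the white well plate (not the purple look-alike), turned it to match the cut corners and lowered it on with a force stop. The lid went on top the same way.

**Last checks**
- **Height:** both pieces stopped where full seating predicts. The plate stopped at TCP z 47.4 mm against 47.3 predicted, the lid at 64.0 mm against 63.8.
- **Alignment:** the camera puts the lid's end edge 0.3 mm from the plate's, and the plate's within 0.2 mm of the lid's original place. Both are much tighter than the allowed 2.5 mm.
- **Appearance:** the stack looks level with cut corners over cut corners, and the open gripper is clear above it. I did not measure the level separately.
- **Bystanders:** the arm never went near the calculator, tube rack or pipette. I did not measure their positions again at the end.

**What disagreed**
- **Finger reach:** the shut fingertips sit about 10 mm behind the TCP, not 17 mm ahead as stated. The first grasp closed on air above the lid; I measured the reach with a light touch on the lid and corrected for it.
- **Calibration:** one set of wrist-camera calculations was off by about 2.7 mm from the others. I therefore placed both pieces by comparing images against each other.

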